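# Clamp a burner bar in the screw clamp on the shop counter

### The arm

A 6-joint arm with a two-finger parallel gripper is mounted at the origin on the work surface. World frame = base frame: x ahead of the robot, y to its left, z up, the work surface at z = 0. Lengths are in m, angles in rad, forces in N, time in s.
With the tool pointing down it reaches from about 0.375 to 0.975 m from the base axis. Payload 3.8 kg.
Tool frame: the origin (TCP) lies between the finger pads; the fingertips stand 17 mm ahead of it and the grasp point (between the pads) lies 2 mm behind it (bot.tcp_to_tips is the distance from the TCP to the fingertips, in m); z points along the fingers, y is the direction in which the jaws open and shut (so a half turn about z gives the same grasp; the last joint's range is limited). The gripper opens to 85 mm and grips with 20 to 120 N. Pads are 22 mm wide; open, the fingers measure 114 mm over their backs; the gripper's body (76 mm by 85 mm) begins 54 mm behind the grasp point. The pads swing forward as they close: fully open they stand 13 mm farther back than shut.
Start: joints at [1.107, 0.264, 1.604, -0, 1.274, -0.037], TCP at [0.279, 0.614, 0.248] pointing down, gripper open.
Joint ranges: [-2.63, 2.63], [-0.94, 2.18], [0.31, 2.57], [-1.31, 4.45], [0, 2.66], [-2.55, 2.55]. Speed limits (rad/s): [2.57, 2.57, 3.14, 3.14, 3.14, 3.14].

### API

Orientations are given as a rotation vector (axis times angle).
In Python, from bench import bot gives the robot as it stands.
- The arm moves only by the shell command python3 -m handwheel 'ROWS' [OPENING] [FORCE]. ROWS is JSON, a list of rows, each an object with "dp": the shift along the tool's x, y, z in m, a list of three; "twist": the turn about the tool's z in degrees. In form: [{"dp": [dx, dy, dz], "twist": twist}, ...]. A call has 1 to 5 rows; each row is the pose to reach, as a shift and turn from the pose commanded when the call began, along the tool's axes at that moment; what a row does not reach only later rows make up. A row lasts 1/12 s, in which the tool goes at most 41.7 mm and 7.16 degrees, less where a joint would pass 70% of its speed; a pose out of reach is approached as far as the arm can. A call with a gripper value outside its range is refused whole. OPENING is the opening, from 0 (shut) to 1 (fully open), set as the call begins (- or left out, the last holds). The fingers move at their own pace and stop on an object; FORCE is the grip in N (left out, the last holds). Time passes only in rows, so rows that repeat a pose let the fingers close. It gives the time, the measured TCP pose, the force and the opening at its end, in the units of the state.
- bot.state(): the state, without advancing time (a new reading comes with each control period).
- bot.snapshot(name): name is "scene" or "top"; returns a dict with "color" (420x560x3 uint8, red, green, blue), "range_z" (420x560 float32, m along the optical axis (not along the pixel's ray), 0 where there is no reading), "intrinsics" (3x3 intrinsics, pixels), "R" (3x3) and "t" (3): a world point X has camera coordinates R X + t. Camera axes: x right, y down, z forward; pixel columns grow to the right and rows downward; lengths in m; the calibration is good to about 2 mm. A picture is of the moment at which its call begins.
- bot.sign_off(): hands the job in, once; it reports no verdict.
The state is a dict: "clock": time; "joint_pos": joint angles; "qvel": joint speeds; "joint_torque": joint torques, N m; "eef_pos": TCP position; "orientation": TCP orientation; "ft_force": force on the tool from outside, world axes, zero at the start; "moment": the same for the moment, N m; "grip_width": finger opening in m.
Only numpy, scipy, OpenCV 4.12 (cv2) and the standard library are available. Lean on these libraries where they do the work, as an engineer would, in place of code of your own. Each camera call takes 0.05 s, during which the arm holds its last target.

### The job

Slide the burner bar gently along the clamp's bed until its end rests against the end stop, then wind the crank clockwise until the screw's foot meets the bar and snug it: firmly held, but not cranked down hard, because the casting cracks. Then let go of the handle and leave the tools and parts lying about where they are.

Things in the scene. Friction and masses are not known exactly. Their poses are not given: they have to be found in the camera images.
- clamp: Grey cast screw clamp fixed to the counter. Origin on the screw's vertical axis at counter level, z up. A C-frame 36 mm wide (along its y) rises from the bed's -x side, reaches over the bed 124 to 150 mm above the counter, and ends in a round boss (40 mm wide, top at 156 mm) that holds the screw. Beyond 20 mm either side of the axis only rails, end stop and bar stand on the bed.
- bed_top (a point): Top of the clamp's bed on the screw's axis, 30 mm above the counter; axes as the clamp's. The bed runs along y from -75 to +150 mm, 64 mm wide, with two steel guide rails 10 mm high, 41 mm apart, from y -75 to +95 mm. The bar slides between them.
- stop: End stop: steel block across the bed's -y end, 64 x 13 x 27 mm, fixed. Origin: centre of its underside, on the bed. The face that the bar's end meets looks along +y of the clamp, at clamp y = -62 mm. Do not ram it: above about 45 N is too hard.
- bar_mid (a point): Centre of the burner bar, a loose dark cast bar 36 (x) x 180 (y) x 32 mm high, 0.4 to 0.85 kg, lying on the bed with 2.5 mm play to each rail, 30 to 85 mm short of the stop (home: centre at clamp y = +28 mm). Sliding it takes 2 to 8 N. It can be pushed on its flat outer (+y) end, 90 mm from the centre, which sticks out past the rails.
- bar: The burner bar; origin in the centre of its underside, axes as at its centre. A brass nozzle up to 17 mm thick and 16 mm high stands on its top, 66 mm from the middle towards the outer (+y) end.
- spindle: Steel screw 15 mm thick, crank on top, round rubber-faced foot (32 mm wide) below. Origin on the axis at the crank arm's mid height, 202 mm above the counter when fully up. Sinks 20 mm per clockwise turn seen from above, crank and all. The foot's face is 106 to 114 mm below the origin: screwed out differently each time and not measured, 12 to 32 mm above the bar at the start. Feel for contact.
- hub (a point): Same point as the spindle's origin. Feel, along the knob's path: turning freely takes a steady 6 N or so (1 to 2 N remain when the hand pauses). Once the foot presses, the knob is heavier by 1 N per 16 N of pressing, turning or pausing; pressing grows 8 to 10 N per 0.1 rad. Snug: 2 to 5 N more than free (30 to 80 N pressing); over 120 N cracks the bar. The screw stays where left.
- knob_mid (a point): Mid height of the crank's grip, an upright black cylinder 18 mm across, 38 mm high, that spins freely on its pin: held from above, the gripper need not turn as it goes round. 50 mm from the screw's axis; 27 mm above the spindle's origin; its foot is 5 mm above that origin, on the crank arm (top 4 mm above it). Starts anywhere 0.6 to 4.5 rad clockwise of clamp +y.
- wrench: Bystander, leave alone: steel wrench 150 mm long, lying on the counter; origin under its middle.
- nipple: Bystander, leave alone: brass nipple 22 mm wide, 30 mm high, lying on the counter; origin under its middle.
- burner_cap: Bystander, leave alone: dark burner cap 84 mm wide, 18 mm high, lying on the counter; origin under its middle.
- screwdriver: Bystander, leave alone: screwdriver, lying on the counter; origin under its middle.
- end_ring: Bystander, leave alone: aluminium ring 80 mm wide, 14 mm high, lying on the counter; origin under its middle.
Mind the look-alikes: they are no part of the job. Leave any blue or purple look-alike of the bar alone.

How it is judged:
By the outcome, as a careful person would: the job done as asked, in the order asked, and still so for the second after the job is handed in, with the robot touching nothing.
It also fails if it takes over 72 s, if anything falls off the work surface, if the arm or the gripper's body presses on something with over 40 N, if the wrist force passes 120 N, or if a joint passes its speed limit or range.

## Working session

There is one attempt and no reset: what is moved stays moved. The work goes in short steps, Python scripts to look and compute and a shell command to move; the robot and the scene stay as the last step left them, time stands still between calls to the robot, and variables do not carry over. Pictures are saved under pics/ and viewed, and the job is handed in when it is done.

```bash
ls; mkdir -p pics; cat > h.py <<'E'
import numpy as np, cv2
from bench import bot
def snap(n,f):
    s=bot.snapshot(n); cv2.imwrite(f'pics/{f}.png',s['color'][:,:,::-1]); np.savez(f'pics/{f}.npz',**s); return s
def pts(s):
    K=s['intrinsics'];z=s['range_z'];v,u=np.mgrid[:z.shape[0],:z.shape[1]]
    c=np.stack([(u-K[0,2])/K[0,0]*z,(v-K[1,2])/K[1,1]*z,z],-1)
    return (c-s['t'])@s['R']
def ray(s,u,v,h):
    K=s['intrinsics'];d=s['R'].T@np.array([(u-K[0,2])/K[0,0],(v-K[1,2])/K[1,1],1]);o=-s['R'].T@s['t']
    return o+d*(h-o[2])/d[2]
def proj(s,X):
    c=s['R']@np.array(X)+s['t'];p=s['intrinsics']@c;return p[:2]/p[2]
E
python3 - <<'E'
from h import *
for n in('scene','top'):
    s=snap(n,n+'0');print(n,s['intrinsics'].round(1).tolist(),(-s['R'].T@s['t']).round(3),s['R'].round(3).tolist())
print(bot.state())
E
```

```text
pics
scene [[542.4, 0.0, 282.3], [0.0, 542.4, 198.4], [0.0, 0.0, 1.0]] [ 1.291 -1.133  1.164] [[0.813, 0.582, 0.024], [0.355, -0.463, -0.812], [-0.462, 0.669, -0.583]]
top [[385.6, 0.0, 277.2], [0.0, 385.6, 213.3], [0.0, 0.0, 1.0]] [0.354 0.022 1.144] [[-0.005, -1.0, 0.021], [-0.991, 0.002, -0.136], [0.136, -0.022, -0.99]]
{'clock': 0.1, 'joint_pos': array([ 1.10707370e+00,  2.64716489e-01,  1.60523023e+00, -1.65278864e-05,
        1.27371356e+00, -3.69022400e-02]), 'qvel': array([ 0.00044444, -0.00033076, -0.00323618, -0.00037829, -0.00117121,
       -0.00072027]), 'joint_torque': array([ 7.24890833e-04, -5.16710079e+01, -3.68589485e+01, -2.30203595e-04,
        6.43857638e-03,  2.31984262e-05]), 'eef_pos': array([0.27916325, 0.61387986, 0.24706432]), 'orientation': array([-0.66525732, -3.06983803,  0.00315226]), 'ft_force': array([0.23255244, 0.22097028, 0.64151098]), 'moment': array([-0.02200278,  0.00945929,  0.06825012]), 'grip_width': 0.08538529695585698}
```

View pics/scene0.png

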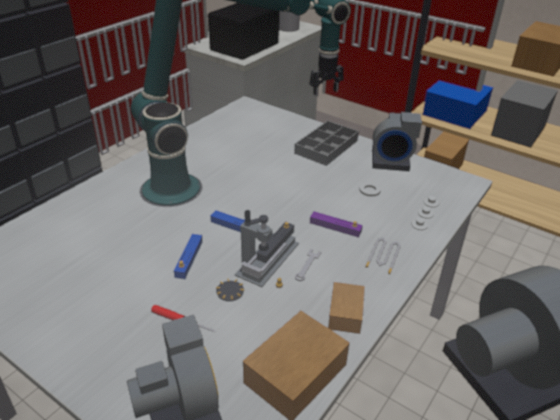

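View pics/top0.png

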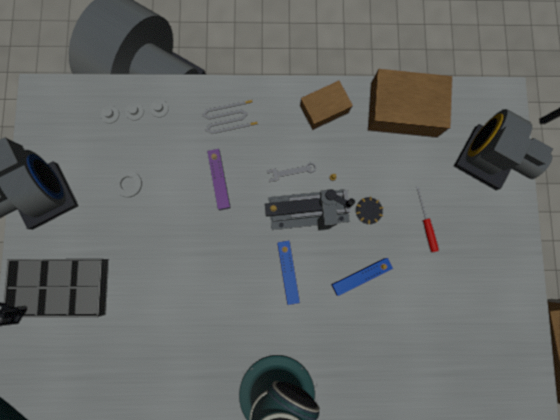

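Scene view: the clamp sits near (265,245), with the dark bar pointing up and right. Top view: the clamp is near (310,207), with the bar's outer end and brass nozzle at (273,208), the boss at (330,205) and a black knob at (350,203). Next I'll zoom in and measure with depth.

```bash
python3 - <<'E'
from h import *
a=cv2.imread('pics/top0.png')[175:240,250:390]; cv2.imwrite('pics/z1.png',cv2.resize(a,None,fx=5.5,fy=5.5,interpolation=cv2.INTER_CUBIC))
a=cv2.imread('pics/scene0.png')[195:290,220:315]; cv2.imwrite('pics/z2.png',cv2.resize(a,None,fx=6,fy=6,interpolation=cv2.INTER_CUBIC))
s=dict(np.load('pics/top0.npz'));P=pts(s)
np.set_printoptions(linewidth=250)
print((P[186:234:2,258:366:3,2]*1000).round().astype(int))
E
```

```text
[[  -1   -3   -1   -1    0    1   -1    1   -3    1   -1   -4   -1   -2    0   -2    1    4    2    1    3    0    1   -3    1   -1    0   -2   -2   -4   -1    1    3    1    0   -1]
 [  -1    1   -2    1    3    0   -2   -1   -1    3    1    0    2   -1   -1    2    0   -3    0   -2   -1   -1   -1   -2    0   -1    0   -2   -1   -1   -2   -4    0    1    3   -3]
 [   0   -1   -2   -1   -3   -1   -2    0    3    0    3   -1   -4    0    2   -2    2    0    1   -2   -1    2  148  153  195  195   12    7    6   57   -1   -1    1    0   -1    0]
 [   0   -1   -1   -1    2    3   -7   -7    0   -4    2    2    0   -1   -2   -1    2   -2   -1    8    7  149  156  200  197  197   10    9   36   56   -2    3    4   -3   -1   -2]
 [   0    0   -2    0    3   -2   -1    0   -1    0    4    1   -1    6    5    8    6    7    5   14    9  148  158  195  197  196  195   40   45   55   57   -3    1   -2   -4    2]
 [   3    2   -2   -2    0    0    7    4    9    9    6    9    6    6    7   30   28   40   39   39   41  151  154  197  197  194  198  193   29   56   57    0   -1    1    0    1]
 [
[... 2592 characters left out ...]
  11    5   18    7    9    5   11   10    7    5    4    2   -2    0   18   79  123  115  111   98   -2    1    1   -2   -2    2   -3    0    0   -1]
 [   4    0   -2   -3   -2    9    9    7   11    4    8   -1   -1    2    2   -2   -2    1   -2   -2   14   65   63   53   40   -2 1144    2   -1   -3    1   -1    1    0    0   -2]
 [  -4    2    0   -4    1   -1   -2    3   -1   -5   -2    2   -1   -2    0    2    1   -1    4    0    1    5   -5   -3   -3   -3   -2   -2    2   -1    0   -1    0   -2   -2   -1]
 [  -2    0   -1    2   -2    1    0   -1    2   -2   -2   -3   -4    2    0    0    0    2    1   -4    0   -2   -2   -3   -1   -2    1   -4    0    1    3   -1    0   -3   -1   -3]]
```

View pics/z1.png

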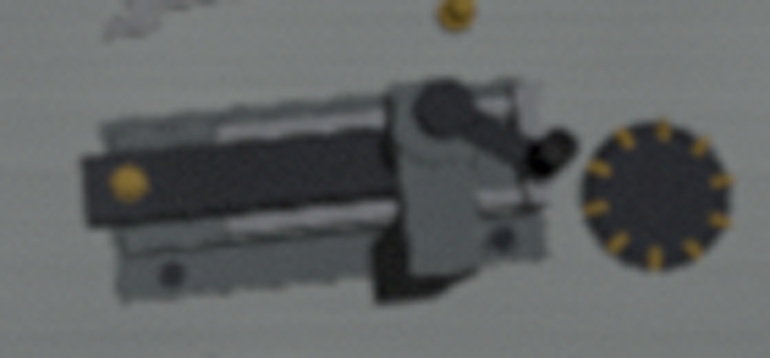

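View pics/z2.png

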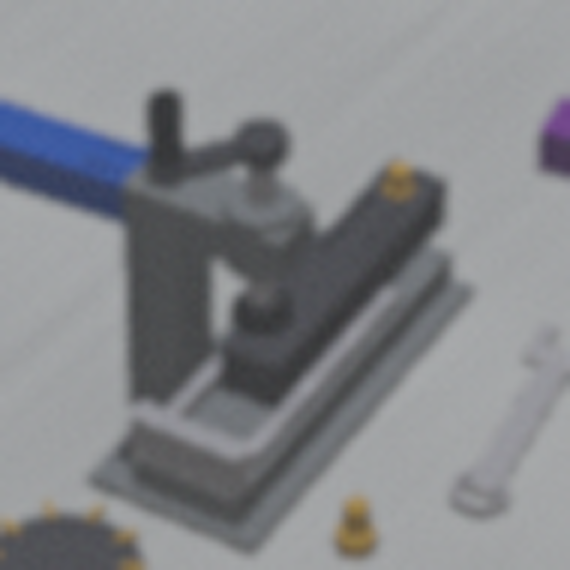

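```bash
python3 - <<'E'
from h import *
from scipy.spatial.transform import Rotation as Ro
s=dict(np.load('pics/top0.npz'));P=pts(s);C=s['color'].astype(int)
reg=np.zeros(P.shape[:2],bool);reg[185:235,258:366]=1
def rect(m,h,n):
    m=m.astype(np.uint8);k,l,st,_=cv2.connectedComponentsWithStats(m);i=1+np.argmax(st[1:,4]);m=l==i
    v,u=np.nonzero(m);q=np.array([ray(s,a,b,h)[:2] for a,b in zip(u,v)],np.float32)
    (c,wh,an)=cv2.minAreaRect(q);print(n,len(q),'c',np.round(c,4),'wh',np.round(wh,4),'ang',an,'mean',q.mean(0));return q
z=P[...,2]
dark=C.max(2)<75
q=rect(reg&(abs(z-.062)<.008)&(np.arange(560)[None]<322),.062,'bar')
q=rect(reg&(abs(z-.062)<.012)&dark&(np.arange(560)[None]<322),.062,'bard')
# edges of the bar
m=np.linalg.svd(q-q.mean(0))[2][0];print('bar dir',m,'yaw of +y rel world y',np.degrees(np.arctan2(-m[0]*np.sign(m[1]),abs(m[1]))))
for b in range(0,10): 
    pass
rect(reg&(abs(z-.195)<.009),.195,'crank')
rect(reg&(z>.205)&(z<.25),.233,'knobtop')
rect(reg&(abs(z-.150)<.010),.150,'frame')
rect(reg&(abs(z-.039)<.004)&(C.min(2)>95),.040,'rail')
g=(C[...,0]>130)&(C[...,2]<90)&reg
rect(g,.078,'nozzle')
st=bot.state();print(Ro.from_rotvec(st['orientation']).as_matrix().round(3))
E
```

```text
bar 687 c [ 0.5219 -0.046 ] wh [0.0368 0.16  ] ang 5.617883205413818 mean [ 0.5217722  -0.04609375]
bard 675 c [ 0.5218 -0.0462] wh [0.037  0.1598] ang 5.5451483726501465 mean [ 0.5216906  -0.04799932]
bar dir [-0.10025016  0.9949623 ] yaw of +y rel world y 5.753576
crank 190 c [ 0.5221 -0.1526] wh [0.0703 0.0276] ang 62.82706069946289 mean [ 0.52395785 -0.14616494]
knobtop 60 c [ 0.5059 -0.1743] wh [0.0166 0.0225] ang 33.260433197021484 mean [ 0.5057869  -0.17435195]
frame 404 c [ 0.507  -0.1351] wh [0.0935 0.0372] ang 5.866624355316162 mean [ 0.49920672 -0.13436922]
rail 64 c [ 0.5031 -0.0853] wh [0.0064 0.0822] ang 6.231664657592773 mean [ 0.5030791  -0.08530706]Traceback (most recent call last):
  File "<stdin>", line 22, in <module>
  File "<stdin>", line 6, in rect
    return _wrapfunc(a, 'argmax', axis=axis, out=out, **kwds)
    return bound(*args, **kwds)
ValueError: attempt to get argmax of an empty sequence
```

```bash
python3 - <<'E'
from h import *
from scipy.spatial.transform import Rotation as Ro
s=dict(np.load('pics/top0.npz'));t=dict(np.load('pics/scene0.npz'));C=s['color'].astype(int)
print('hub top cam',ray(s,330.5,194.5,.196),'knobtop',ray(s,350.8,201.8,.235),'nozzle',ray(s,273.4,208.1,.078))
# scene: crop origin 220,195 x6
print('scene hub',ray(t,220+262/6,195+140/6,.197),'knobtop',ray(t,220+165/6,195+95/6,.235),'nozzle top',ray(t,220+400/6,195+165/6,.078))
Pt=pts(t); 
for n,(u,v) in dict(hub=(262,140),knob=(165,97),knobm=(165,130),noz=(400,185),foot=(258,312)).items():
    a,b=int(220+u/6),int(195+v/6);print(n,Pt[b-1:b+2,a-1:a+2].reshape(-1,3).round(3)[[0,4,8]].tolist())
yaw=np.radians(5.75);Y=np.array([-np.sin(yaw),np.cos(yaw)]);X=np.array([np.cos(yaw),np.sin(yaw)])
# bar outer end: bar points in clamp axes
P=pts(s);reg=np.zeros(P.shape[:2],bool);reg[185:235,258:322]=1
m=reg&(abs(P[...,2]-.062)<.008)
v,u=np.nonzero(m);q=np.array([ray(s,a,b,.062)[:2] for a,b in zip(u,v)])
print('bar along',np.percentile(q@Y,[0,1,99,100]),'across',np.percentile(q@X,[0,2,98,100]))
print('hub XY in clampaxes', ray(s,330.5,194.5,.196)[:2]@Y, ray(s,330.5,194.5,.196)[:2]@X)
m=(abs(P[...,2]-.152)<.010);m[:185]=0;m[235:]=0;m[:,:310]=0;m[:,345:]=0
v,u=np.nonzero(m);q=np.array([ray(s,a,b,.152)[:2] for a,b in zip(u,v)])
print('frame along y',np.percentile(q@Y,[0,2,50,98,100]),'x',np.percentile(q@X,[0,2,98,100]))
st=bot.state();print(Ro.from_rotvec(st['orientation']).as_matrix().round(3))
a=s['color'][175:220,300:370,::-1];cv2.imwrite('pics/z3.png',cv2.resize(a,None,fx=11,fy=11,interpolation=cv2.INTER_CUBIC))
E
```

```text
hub top cam [ 0.53151224 -0.13233953  0.196     ] knobtop [ 0.50634056 -0.17442824  0.235     ] nozzle [0.51516883 0.00952628 0.078     ]
scene hub [ 0.54056163 -0.13666282  0.197     ] knobtop [ 0.51258139 -0.17595294  0.235     ] nozzle top [0.52056337 0.01355338 0.078     ]
hub [[0.534, -0.136, 0.199], [0.54, -0.139, 0.199], [0.541, -0.136, 0.194]]
knob [[0.507, -0.175, 0.235], [0.516, -0.182, 0.24], [0.516, -0.178, 0.234]]
knobm [[0.514, -0.185, 0.226], [0.511, -0.177, 0.217], [0.519, -0.181, 0.219]]
noz [[0.52, 0.005, 0.077], [0.523, 0.006, 0.074], [0.526, 0.008, 0.069]]
foot [[0.541, -0.145, 0.097], [0.539, -0.138, 0.087], [0.546, -0.142, 0.09]]
bar along [-0.1780565  -0.17481016 -0.01975916 -0.01802249] across [0.44560587 0.496668   0.53233021 0.53319626]
hub XY in clampaxes -0.1849248513191189 0.5155791036489117
frame along y [-0.20344458 -0.20250173 -0.18225991 -0.167592   -0.16626623] x [0.44407459 0.44542358 0.53459062 0.53724906]
[[-0.91   0.414 -0.001]
 [ 0.414  0.91  -0.002]
 [ 0.    -0.002 -1.   ]]
```

View pics/z3.png

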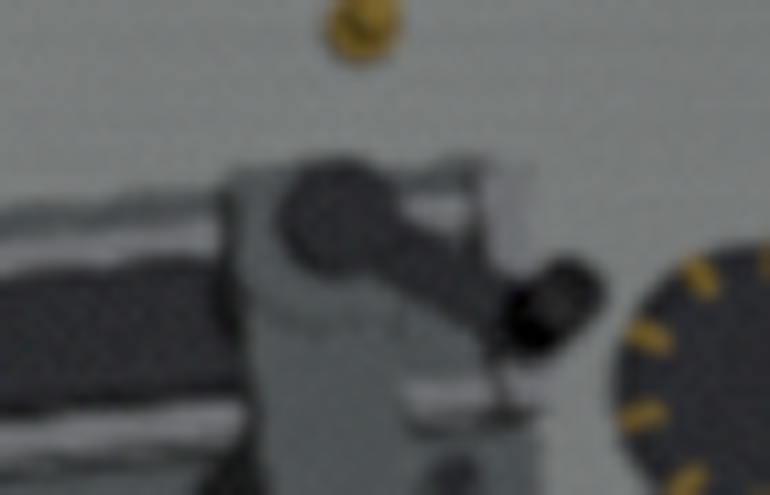

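Both cameras agree to within several mm, with the top view the tighter of the two:

| Item | Measurement |
|---|---|
| Hub | ≈ (0.5315, -0.1325) |
| Clamp yaw | ≈ 5.7° |
| Bar's outer end | clamp y ≈ +167 mm, so about 49 mm to travel |
| Knob | ≈ (0.507, -0.176), top at z ≈ 0.235 |

I'll move the closed gripper out beyond the bar's outer end.

```bash
cat >> h.py <<'E'
from scipy.spatial.transform import Rotation as Ro
yaw=np.radians(5.75);Y=np.array([-np.sin(yaw),np.cos(yaw),0]);X=np.array([np.cos(yaw),np.sin(yaw),0]);HUB=np.array([.5315,-.1325,0])
def cl(x,y,z): return HUB+X*x+Y*y+np.array([0,0,z])
def need(T):
    st=bot.state();M=Ro.from_rotvec(st['orientation']).as_matrix()
    d=np.array(T)-st['eef_pos'];ang=np.degrees(np.arctan2(-M[0,1],M[1,1]))-np.degrees(yaw)
    p=st['eef_pos']-HUB
    print('clock',round(st['clock'],2),'clampxyz mm',np.round(1e3*np.array([p@X,p@Y,p[2]]),1),'need tool mm',(1e3*M.T@d).round(1),'y-axis ang off clamp Y',ang.round(2),'F clamp',np.round([st['ft_force']@X,st['ft_force']@Y,st['ft_force'][2]],2),'w',round(st['grip_width']*1e3,1))
E
python3 -c "
from h import *
need(cl(-.001,.196,.247))"
python3 -m handwheel '[{"dp":[-0.439,-0.406,0],"twist":-30},{"dp":[-0.439,-0.406,0],"twist":-30},{"dp":[-0.439,-0.406,0],"twist":-30},{"dp":[-0.439,-0.406,0],"twist":-30},{"dp":[-0.439,-0.406,0],"twist":-30}]' 0 60
python3 -c "
from h import *
need(cl(-.001,.196,.20))"
```

```text
clock 0.1 clampxyz mm [-176.3  767.9  247.1] need tool mm [-439.2 -406.1    0.9] y-axis ang off clamp Y -30.2 F clamp [0.25 0.2  0.64] w 85.4
clock: 0.52
eef_pos: [0.3598, 0.4212, 0.2476]
orientation: [0.162, -3.137, 0.001]
ft_force: [1.7, -0.9, -0.3]
grip_width: 0.0256
clock 0.52 clampxyz mm [-115.4  568.1  247.6] need tool mm [-113.4 -372.4   47.8] y-axis ang off clamp Y 0.15 F clamp [ 1.63 -1.09 -0.29] w 25.6
```

```bash

python3 -m handwheel '[{"dp":[-0.113,-0.372,0.02],"twist":0},{"dp":[-0.113,-0.372,0.02],"twist":0},{"dp":[-0.113,-0.372,0.02],"twist":0},{"dp":[-0.113,-0.372,0.02],"twist":0},{"dp":[-0.113,-0.372,0.02],"twist":0}]'
python3 -c "
from h import *
need(cl(-.001,.196,.17))"
```

```text
clock: 0.93
eef_pos: [0.4392, 0.2287, 0.2372]
orientation: [0.153, -3.138, 0.0]
ft_force: [0.7, -0.1, 0.8]
grip_width: -0.0001
clock 0.93 clampxyz mm [-55.6 368.7 237.2] need tool mm [ -55.2 -172.5   67.2] y-axis ang off clamp Y -0.18 F clamp [ 0.69 -0.18  0.84] w -0.1
```

```bash

python3 -m handwheel '[{"dp":[-0.055,-0.172,0.067],"twist":0},{"dp":[-0.055,-0.172,0.067],"twist":0},{"dp":[-0.055,-0.172,0.067],"twist":0},{"dp":[-0.055,-0.172,0.067],"twist":0},{"dp":[-0.055,-0.172,0.067],"twist":0}]'
python3 -c "
from h import *
need(cl(-.001,.196,.06))"
```

```text
clock: 1.35
eef_pos: [0.5105, 0.0616, 0.1688]
orientation: [0.149, -3.136, 0.002]
ft_force: [0.1, 0.2, -0.2]
grip_width: 0.0
clock 1.35 clampxyz mm [ -1.5 195.2 168.8] need tool mm [ -0.7   0.9 108.8] y-axis ang off clamp Y -0.3 F clamp [ 0.14  0.21 -0.23] w 0.0
```

```bash

python3 -m handwheel '[{"dp":[0,0.001,0.030],"twist":0},{"dp":[0,0.001,0.060],"twist":0},{"dp":[0,0.001,0.085],"twist":0},{"dp":[0,0.001,0.102],"twist":0},{"dp":[0,0.001,0.108],"twist":0}]'
python3 - <<'E'
from h import *
need(cl(-.001,.196,.06))
t=snap('scene','scene1');need(cl(-.001,.1815,.06))
a=t['color'][180:290,220:330,::-1];cv2.imwrite('pics/z4.png',cv2.resize(a,None,fx=5,fy=5,interpolation=cv2.INTER_CUBIC))
s=snap('top','top1')
a=s['color'][175:240,230:370,::-1];cv2.imwrite('pics/z5.png',cv2.resize(a,None,fx=5.5,fy=5.5,interpolation=cv2.INTER_CUBIC))
E
```

```text
clock: 1.77
eef_pos: [0.5073, 0.0654, 0.0588]
orientation: [0.151, -3.131, 0.0]
ft_force: [-1.2, 1.3, -0.7]
grip_width: 0.0002
clock 1.77 clampxyz mm [ -4.2 199.3  58.8] need tool mm [-3.2 -3.3 -1.2] y-axis ang off clamp Y -0.23 F clamp [-1.06  1.38 -0.73] w 0.2
clock 1.82 clampxyz mm [ -3.9 199.5  59.2] need tool mm [ -2.9 -18.   -0.8] y-axis ang off clamp Y -0.22 F clamp [-1.01  0.61 -0.96] w 0.2
```

View pics/z4.png

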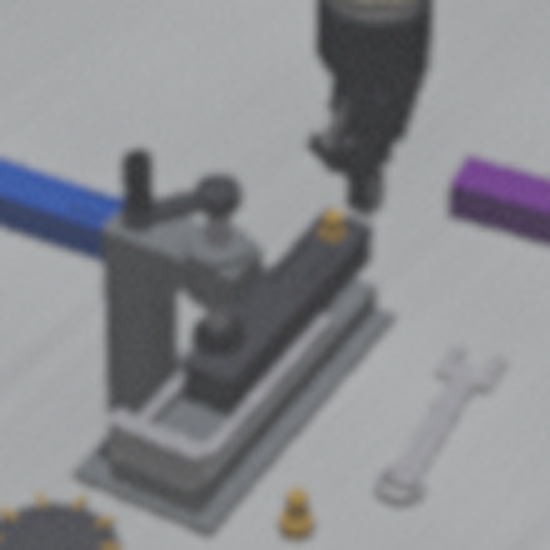

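View pics/z5.png

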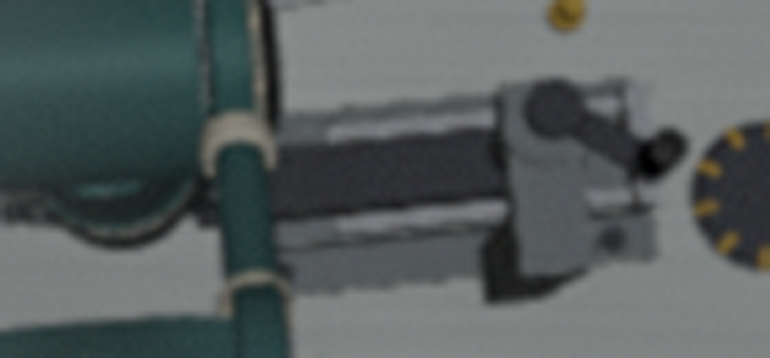

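In scene view z4 the closed fingers are at (365,195), just behind the bar's outer end at (365,240). The top view of that spot is hidden by the arm. I'll start with a slow approach and push.

```bash

python3 -m handwheel '[{"dp":[-0.003,-0.003,0],"twist":0},{"dp":[-0.003,-0.006,0],"twist":0},{"dp":[-0.003,-0.009,0],"twist":0},{"dp":[-0.003,-0.012,0],"twist":0},{"dp":[-0.003,-0.014,0],"twist":0}]'
python3 -c "
from h import *
need(cl(-.001,.1325,.06))"
python3 -m handwheel '[{"dp":[0,-0.002,0],"twist":0},{"dp":[0,-0.004,0],"twist":0},{"dp":[0,-0.006,0],"twist":0},{"dp":[0,-0.008,0],"twist":0},{"dp":[0,-0.010,0],"twist":0}]'
python3 -c "
from h import *
need(cl(-.001,.1325,.06))"
```

```text
clock: 2.28
eef_pos: [0.5157, 0.0519, 0.0636]
orientation: [-0.152, 3.136, -0.0]
ft_force: [0.8, -0.5, 0.1]
grip_width: -0.0002
clock 2.28 clampxyz mm [  2.7 185.   63.6] need tool mm [  3.5 -52.5   3.6] y-axis ang off clamp Y -0.21 F clamp [ 0.75 -0.54  0.13] w -0.2
clock: 2.7
eef_pos: [0.5159, 0.0427, 0.0628]
orientation: [-0.152, 3.138, 0.002]
ft_force: [-0.6, 4.4, 2.1]
grip_width: 0.0002
clock 2.7 clampxyz mm [  2.1 175.9  62.8] need tool mm [  2.9 -43.4   2.7] y-axis ang off clamp Y -0.22 F clamp [-0.12  4.41  2.1 ] w 0.2
```

```bash

python3 -m handwheel '[{"dp":[0,-0.0025,0],"twist":0},{"dp":[0,-0.005,0],"twist":0},{"dp":[0,-0.0075,0.001],"twist":0},{"dp":[0,-0.010,0.001],"twist":0},{"dp":[0,-0.0125,0.002],"twist":0}]'
python3 -c "
from h import *
need(cl(-.001,.1325,.06))"
python3 -m handwheel '[{"dp":[0,-0.0025,0],"twist":0},{"dp":[0,-0.005,0],"twist":0},{"dp":[0,-0.0075,0],"twist":0},{"dp":[0,-0.010,0],"twist":0},{"dp":[0,-0.0125,0],"twist":0}]'
python3 -c "
from h import *
need(cl(-.001,.1325,.06))"
```

```text
clock: 3.12
eef_pos: [0.5177, 0.0301, 0.0612]
orientation: [-0.152, 3.137, 0.001]
ft_force: [-0.6, 6.0, 5.3]
grip_width: -0.0002
clock 3.12 clampxyz mm [  2.5 163.1  61.2] need tool mm [  3.4 -30.6   1.2] y-axis ang off clamp Y -0.22 F clamp [-0.    6.02  5.31] w -0.2
clock: 3.53
eef_pos: [0.5187, 0.0175, 0.061]
orientation: [-0.152, 3.137, 0.001]
ft_force: [-0.8, 5.2, 3.2]
grip_width: -0.0001
clock 3.53 clampxyz mm [  2.3 150.6  61. ] need tool mm [  3.2 -18.1   1. ] y-axis ang off clamp Y -0.21 F clamp [-0.23  5.3   3.18] w -0.1
```

```bash

python3 -m handwheel '[{"dp":[0,-0.002,0],"twist":0},{"dp":[0,-0.004,0],"twist":0},{"dp":[0,-0.006,0],"twist":0},{"dp":[0,-0.008,0],"twist":0},{"dp":[0,-0.0095,0],"twist":0}]'
python3 -c "
from h import *
need(cl(-.001,.1325,.06))"
python3 -m handwheel '[{"dp":[0,-0.001,0],"twist":0},{"dp":[0,-0.002,0],"twist":0},{"dp":[0,-0.003,0],"twist":0}]'
python3 -c "
from h import *
need(cl(-.001,.1325,.06))"
```

```text
clock: 3.95
eef_pos: [0.5195, 0.0081, 0.061]
orientation: [-0.152, 3.137, 0.001]
ft_force: [-0.2, 4.7, 3.7]
grip_width: -0.0001
clock 3.95 clampxyz mm [  2.2 141.   61. ] need tool mm [ 3.1 -8.6  1. ] y-axis ang off clamp Y -0.21 F clamp [0.26 4.69 3.69] w -0.1
clock: 4.2
eef_pos: [0.5198, 0.0051, 0.061]
orientation: [-0.152, 3.137, 0.001]
ft_force: [-0.6, 5.0, 4.2]
grip_width: -0.0002
clock 4.2 clampxyz mm [  2.2 138.1  61. ] need tool mm [ 3.1 -5.6  1. ] y-axis ang off clamp Y -0.21 F clamp [-0.06  5.05  4.16] w -0.2
```

```bash

for i in 1; do python3 -m handwheel '[{"dp":[0,-0.001,0],"twist":0},{"dp":[0,-0.002,0],"twist":0}]'; done | grep ft
python3 -m handwheel '[{"dp":[0,-0.001,0],"twist":0}]' | grep ft
python3 -c "
from h import *
need(cl(-.001,.1325,.06))"

```

```text
ft_force: [0.3, 4.4, 5.1]
ft_force: [-1.2, 5.6, 4.9]
clock 4.45 clampxyz mm [  2.2 135.2  61. ] need tool mm [ 3.1 -2.7  1. ] y-axis ang off clamp Y -0.21 F clamp [-0.65  5.69  4.92] w -0.1
```

```bash

python3 -m handwheel '[{"dp":[0,-0.0006,0],"twist":0}]' | grep ft
python3 -c "
from h import *
need(cl(-.001,.1325,.06))"

```

```text
ft_force: [-1.0, 6.1, 4.1]
clock 4.53 clampxyz mm [  2.1 134.5  61. ] need tool mm [ 3.1 -2.   1. ] y-axis ang off clamp Y -0.22 F clamp [-0.35  6.16  4.13] w 0.2
```

```bash

python3 -m handwheel '[{"dp":[0,-0.0007,0],"twist":0}]' | grep ft
python3 -m handwheel '[{"dp":[0,-0.0007,0],"twist":0}]' | grep ft
python3 -c "
from h import *
need(cl(-.001,.1325,.06))"

```

```text
ft_force: [-0.7, 5.5, 4.3]
ft_force: [0.2, 5.1, 4.4]
clock 4.7 clampxyz mm [  2.1 133.2  61. ] need tool mm [ 3.1 -0.7  1. ] y-axis ang off clamp Y -0.22 F clamp [0.75 5.04 4.36] w 0.0
```

```bash

for k in 1; do
python3 -m handwheel '[{"dp":[0,-0.0007,0],"twist":0}]' | grep -E 'ft|eef'
python3 -m handwheel '[{"dp":[0,-0.0007,0],"twist":0}]' | grep -E 'ft|eef'
done

```

```text
eef_pos: [0.5203, -0.0005, 0.061]
ft_force: [-0.1, 5.0, 4.4]
eef_pos: [0.5204, -0.0012, 0.061]
ft_force: [-1.3, 5.2, 4.2]
```

```bash

python3 -m handwheel '[{"dp":[0,-0.0007,0],"twist":0}]' | grep -E 'ft|eef'
python3 -c "
from h import *
need(cl(-.001,.1325,.06))"

```

```text
eef_pos: [0.5205, -0.0019, 0.061]
ft_force: [-1.0, 5.2, 5.0]
clock 4.95 clampxyz mm [  2.1 131.1  61. ] need tool mm [3.1 1.4 1. ] y-axis ang off clamp Y -0.21 F clamp [-0.5   5.31  4.97] w -0.1
```

```bash

python3 -m handwheel '[{"dp":[0,-0.0008,0],"twist":0}]' | grep -E 'ft|eef'
python3 -m handwheel '[{"dp":[0,-0.0008,0],"twist":0}]' | grep -E 'ft|eef'

```

```text
eef_pos: [0.5205, -0.0027, 0.061]
ft_force: [0.3, 4.8, 3.9]
eef_pos: [0.5206, -0.0032, 0.061]
ft_force: [-0.6, 9.2, 3.6]
```

```bash

python3 -m handwheel '[{"dp":[0,-0.0008,0],"twist":0}]' | grep -E 'ft|eef'

```

```text
eef_pos: [0.5206, -0.0033, 0.061]
ft_force: [-0.2, 11.7, 5.6]
```

```bash

python3 -m handwheel '[{"dp":[0,-0.0008,0],"twist":0}]' | grep -E 'ft|eef'

```

```text
eef_pos: [0.5206, -0.0034, 0.061]
ft_force: [-0.6, 15.1, 6.3]
```

The bar has stopped and the force is rising from 5 N to 15 N with no further motion, so it is on the stop. I'll back off and check.

```bash

python3 -m handwheel '[{"dp":[0,-0.0008,0],"twist":0},{"dp":[0,-0.0008,0],"twist":0}]' | grep -E 'ft|eef'
python3 -m handwheel '[{"dp":[0,0.003,0],"twist":0},{"dp":[0,0.010,0],"twist":0},{"dp":[0,0.020,0],"twist":0},{"dp":[0,0.030,-0.02],"twist":0},{"dp":[0,0.030,-0.06],"twist":0}]'
python3 - <<'E'
from h import *
need(cl(-.0274,-.0395,.30))
t=snap('scene','scene2')
a=t['color'][180:290,220:330,::-1];cv2.imwrite('pics/z6.png',cv2.resize(a,None,fx=5,fy=5,interpolation=cv2.INTER_CUBIC))
E
```

```text
eef_pos: [0.5206, -0.0034, 0.061]
ft_force: [-1.8, 16.4, 4.8]
clock: 5.87
eef_pos: [0.5121, 0.0249, 0.1154]
orientation: [0.152, -3.125, -0.001]
ft_force: [0.1, -0.9, 0.2]
grip_width: -0.0
clock 5.87 clampxyz mm [ -3.5 158.5 115.4] need tool mm [  25.7 -197.9 -184.5] y-axis ang off clamp Y -0.16 F clamp [ 0.04 -0.86  0.21] w -0.0
```

View pics/z6.png

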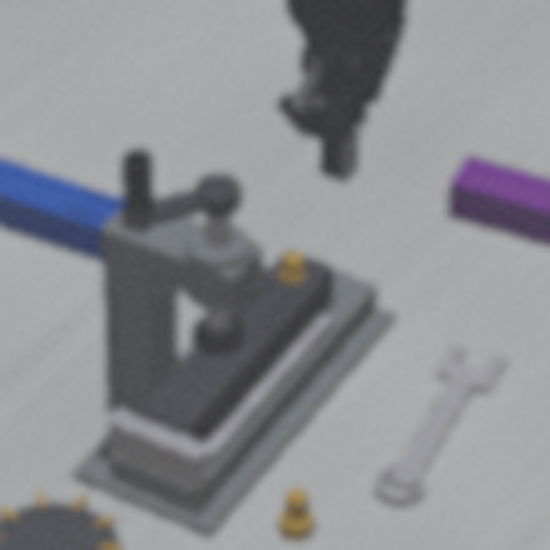

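Scene view z6: the bar's inner end meets the stop's light edge near (200,430), with no gap showing. Now I'll move up and over the knob.

```bash

python3 -m handwheel '[{"dp":[0,0,-0.04],"twist":0},{"dp":[0,0,-0.08],"twist":0},{"dp":[0,0,-0.12],"twist":0},{"dp":[0.005,-0.02,-0.16],"twist":0},{"dp":[0.01,-0.05,-0.18],"twist":0}]' 0.5 40 
python3 -m handwheel '[{"dp":[0.016,-0.150,0],"twist":0},{"dp":[0.016,-0.150,0],"twist":0},{"dp":[0.016,-0.150,0],"twist":0},{"dp":[0.016,-0.150,0],"twist":0},{"dp":[0.016,-0.150,0],"twist":0}]' >/dev/null
python3 - <<'E'
from h import *
need(cl(-.0274,-.0395,.30))
need([.507,-.176,.22])
t=snap('scene','scene3')
a=t['color'][160:270,220:330,::-1];cv2.imwrite('pics/z7.png',cv2.resize(a,None,fx=5,fy=5,interpolation=cv2.INTER_CUBIC))
E
```

```text
clock: 6.33
eef_pos: [0.514, -0.0257, 0.3055]
orientation: [-0.157, 3.131, -0.001]
ft_force: [1.1, -0.2, 0.6]
grip_width: 0.0432
clock 6.75 clampxyz mm [-25.8 -47.8 300.3] need tool mm [1.7 8.3 0.3] y-axis ang off clamp Y -0.48 F clamp [-0.22  0.3   0.32] w 42.9
clock 6.75 clampxyz mm [-25.8 -47.8 300.3] need tool mm [ 3.   7.2 80.3] y-axis ang off clamp Y -0.48 F clamp [-0.22  0.3   0.32] w 42.9
```

View pics/z7.png

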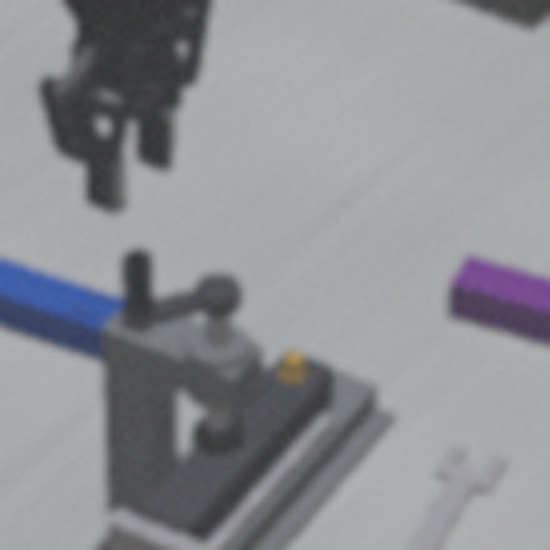

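```bash

python3 -m handwheel '[{"dp":[0.003,0.007,0.015],"twist":0},{"dp":[0.003,0.007,0.030],"twist":0},{"dp":[0.003,0.007,0.038],"twist":0},{"dp":[0.003,0.007,0.038],"twist":0}]' >/dev/null
python3 - <<'E'
from h import *
need([.507,-.176,.219])
t=snap('scene','scene4')
a=t['color'][160:270,220:330,::-1];cv2.imwrite('pics/z8.png',cv2.resize(a,None,fx=5,fy=5,interpolation=cv2.INTER_CUBIC))
t=snap('top','top4')
a=t['color'][160:240,280:400,::-1];cv2.imwrite('pics/z9.png',cv2.resize(a,None,fx=5,fy=5,interpolation=cv2.INTER_CUBIC))
E
```

```text
clock 7.13 clampxyz mm [-29.1 -34.3 259.9] need tool mm [-0.5 -6.6 40.9] y-axis ang off clamp Y -0.14 F clamp [-0.17  0.24 -0.3 ] w 42.8
```

View pics/z8.png

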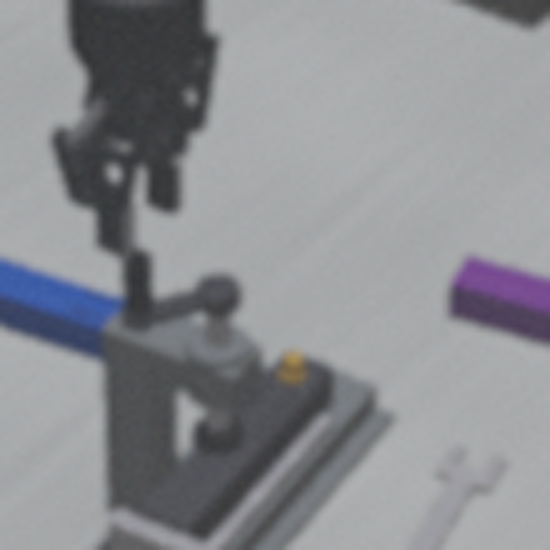

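View pics/z9.png

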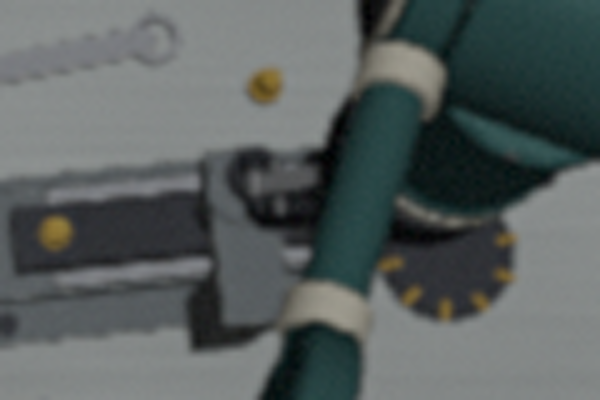

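Scene view z8: the fingers at (110,230) and (165,190) straddle the knob at (138,275). The measured TCP is about 6 mm too far towards +y, so I'll correct that before going down.

```bash

python3 -m handwheel '[{"dp":[0,-0.003,0],"twist":0},{"dp":[0,-0.005,0],"twist":0},{"dp":[0,-0.005,0],"twist":0}]' >/dev/null
python3 -c "
from h import *
need([.507,-.176,.219])"
```

```text
clock 7.48 clampxyz mm [-27.3 -41.6 263.6] need tool mm [ 1.5  0.8 44.6] y-axis ang off clamp Y -0.21 F clamp [0.94 0.32 0.06] w 42.6
```

```bash

python3 -m handwheel '[{"dp":[0.001,0,0.012],"twist":0},{"dp":[0.001,0,0.026],"twist":0},{"dp":[0.001,0,0.036],"twist":0},{"dp":[0.001,0,0.040],"twist":0},{"dp":[0.001,0,0.042],"twist":0}]' >/dev/null
python3 - <<'E'
from h import *
need([.507,-.176,.219])
t=snap('scene','scene5')
a=t['color'][160:270,220:330,::-1];cv2.imwrite('pics/z10.png',cv2.resize(a,None,fx=5,fy=5,interpolation=cv2.INTER_CUBIC))
need([.507,-.176,.219])
E
```

```text
clock 7.9 clampxyz mm [-29.7 -40.6 218.9] need tool mm [-1.  -0.2 -0.1] y-axis ang off clamp Y -0.21 F clamp [-0.09 -0.22 -0.11] w 42.7
clock 7.95 clampxyz mm [-29.4 -40.7 219.3] need tool mm [-0.7 -0.1  0.3] y-axis ang off clamp Y -0.21 F clamp [-1.02  0.43  0.59] w 43.0
```

View pics/z10.png

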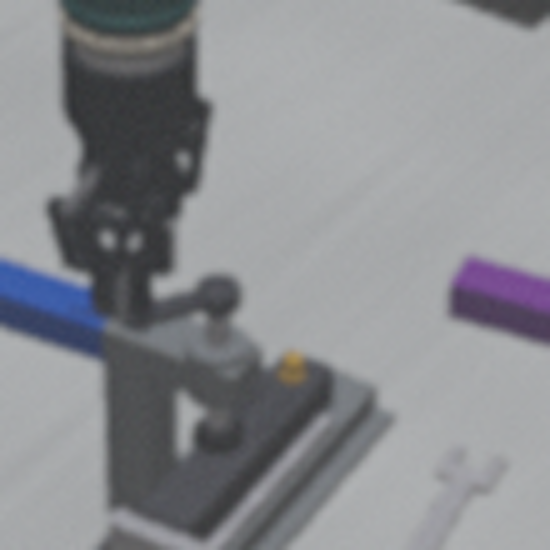

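Scene view z10: the fingers are around the knob at about (125,290) and there is no force. I'll close them.

```bash

python3 -m handwheel '[{"dp":[0,0,0],"twist":0},{"dp":[0,0,0],"twist":0},{"dp":[0,0,0],"twist":0}]' 0.1 40 
python3 -c "
from h import *
need([.507,-.176,.219])"
```

```text
clock: 8.2
eef_pos: [0.5074, -0.177, 0.2214]
orientation: [-0.152, 3.137, -0.003]
ft_force: [-0.7, -3.4, 0.3]
grip_width: 0.0167
clock 8.2 clampxyz mm [-28.5 -41.9 221.4] need tool mm [0.3 1.1 2.4] y-axis ang off clamp Y -0.19 F clamp [-1.04 -3.31  0.27] w 16.7
```

```bash

python3 -m handwheel '[{"dp":[0,0,0],"twist":0},{"dp":[0,0,0],"twist":0}]' 
python3 -c "
from h import *
need([.507,-.176,.219])"
```

```text
clock: 8.37
eef_pos: [0.5074, -0.177, 0.2214]
orientation: [-0.152, 3.137, -0.003]
ft_force: [-0.9, -3.9, 0.6]
grip_width: 0.0171
clock 8.37 clampxyz mm [-28.5 -41.9 221.4] need tool mm [0.3 1.1 2.4] y-axis ang off clamp Y -0.2 F clamp [-1.25 -3.75  0.6 ] w 17.1
```

Gripped: width is 17 mm and the side force small. Next I'll work out the circular steps: tool x = −clamp x, tool y = clamp y, tool z down, 40° per call.

```bash
cat >> h.py <<'E'
def arc(th0,step,n=5,R=50.):
    a=np.radians(th0);o=[]
    for k in range(1,n+1):
        b=np.radians(th0+k*step);o.append([round(-R*(np.sin(b)-np.sin(a)),1),round(R*(np.cos(b)-np.cos(a)),1),round(20*k*step/360,1)])
    return o
def feel():
    st=bot.state();p=st['eef_pos']-HUB;x,y=p@X*1e3,p@Y*1e3;th=np.arctan2(x,y);f=st['ft_force']
    t=np.array([np.cos(th),-np.sin(th)]);r=np.array([np.sin(th),np.cos(th)]);F=np.array([f@X,f@Y])
    print(f"clk {st['clock']:.2f} th {np.degrees(th)%360:.1f} r {np.hypot(x,y):.1f} z {p[2]*1e3:.1f} Fdrag {-F@t:.1f} Frad {F@r:.1f} Fxy {F.round(1)} Fz {f[2]:.1f} w {st['grip_width']*1e3:.1f}")
E
python3 -c "
from h import *
feel()
for k in range(9): print(214+40*k,arc(214+40*k,8))"
```

```text
clk 8.37 th 214.2 r 50.6 z 221.4 Fdrag 1.1 Frad 3.8 Fxy [-1.3 -3.8] Fz 0.6 w 17.1
214 [[np.float64(5.5), np.float64(4.3), 0.4], [np.float64(10.3), np.float64(9.3), 0.9], [np.float64(14.4), np.float64(15.0), 1.3], [np.float64(17.7), np.float64(21.1), 1.8], [np.float64(20.1), np.float64(27.7), 2.2]]
254 [[np.float64(1.5), np.float64(6.8), 0.4], [np.float64(1.9), np.float64(13.8), 0.9], [np.float64(1.5), np.float64(20.7), 1.3], [np.float64(-0.0), np.float64(27.6), 1.8], [np.float64(-2.4), np.float64(34.1), 2.2]]
294 [[np.float64(-3.3), np.float64(6.2), 0.4], [np.float64(-7.4), np.float64(11.8), 0.9], [np.float64(-12.2), np.float64(16.8), 1.3], [np.float64(-17.7), np.float64(21.1), 1.8], [np.float64(-23.8), np.float64(24.6), 2.2]]
334 [[np.float64(-6.5), np.float64(2.6), 0.4], [np.float64(-13.2), np.float64(4.3), 0.9], [np.float64(-20.2), np.float64(5.0), 1.3], [np.float64(-27.1), np.float64(4.8), 1.8], [np.float64(-34.0), np.float64(3.6), 2.2]]
374 [[np.float64(-6.6), np.float64(-2.2), 0.4], [np.float64(-12.9), np.float64(-5.2), 0.9], [np.float64(-18.7), np.float64(-9.1), 1.3], [np.floa
[... 262 characters left out ...]
[np.float64(-9.4), np.float64(-32.9), 2.2]]
454 [[np.float64(1.0), np.float64(-6.9), 0.4], [np.float64(2.9), np.float64(-13.6), 0.9], [np.float64(5.7), np.float64(-20.0), 1.3], [np.float64(9.4), np.float64(-25.9), 1.8], [np.float64(13.9), np.float64(-31.2), 2.2]]
494 [[np.float64(5.2), np.float64(-4.7), 0.4], [np.float64(11.0), np.float64(-8.6), 0.9], [np.float64(17.2), np.float64(-11.6), 1.3], [np.float64(23.9), np.float64(-13.8), 1.8], [np.float64(30.7), np.float64(-15.0), 2.2]]
534 [[np.float64(7.0), np.float64(-0.2), 0.4], [np.float64(13.9), np.float64(0.5), 0.9], [np.float64(20.7), np.float64(2.2), 1.3], [np.float64(27.1), np.float64(4.8), 1.8], [np.float64(33.2), np.float64(8.3), 2.2]]
```

```bash

python3 -m handwheel '[{"dp":[0.0055,0.0043,0.0004],"twist":0},{"dp":[0.0103,0.0093,0.0009],"twist":0},{"dp":[0.0144,0.0150,0.0013],"twist":0},{"dp":[0.0177,0.0211,0.0018],"twist":0},{"dp":[0.0201,0.0277,0.0022],"twist":0}]' >/dev/null
python3 -c "
from h import *
feel()"
```

```text
clk 8.78 th 253.4 r 49.5 z 219.3 Fdrag 5.9 Frad -3.7 Fxy [ 5.2 -4.6] Fz -2.4 w 16.4
```

```bash

python3 -m handwheel '[{"dp":[0.0015,0.0068,0.0004],"twist":0},{"dp":[0.0019,0.0138,0.0009],"twist":0},{"dp":[0.0015,0.0207,0.0013],"twist":0},{"dp":[0.0,0.0276,0.0018],"twist":0},{"dp":[-0.0024,0.0341,0.0022],"twist":0}]' >/dev/null
python3 -c "
from h import *
feel()"
python3 -m handwheel '[{"dp":[-0.0033,0.0062,0.0004],"twist":0},{"dp":[-0.0074,0.0118,0.0009],"twist":0},{"dp":[-0.0122,0.0168,0.0013],"twist":0},{"dp":[-0.0177,0.0211,0.0018],"twist":0},{"dp":[-0.0238,0.0246,0.0022],"twist":0}]' >/dev/null
python3 -c "
from h import *
feel()"
```

```text
clk 9.20 th 293.5 r 48.6 z 217.1 Fdrag 5.7 Frad -7.0 Fxy [ 4.2 -8. ] Fz -3.2 w 16.5
clk 9.62 th 333.2 r 48.4 z 214.8 Fdrag 6.7 Frad -8.7 Fxy [ -2.  -10.8] Fz 0.5 w 16.6
```

```bash
python3 - <<'E'
from h import *
from scipy.optimize import least_squares
d=[(214.2,50.6),(253.4,49.5),(293.5,48.6),(333.2,48.4)]
p=np.array([[r*np.sin(np.radians(t)),r*np.cos(np.radians(t))] for t,r in d])
c=least_squares(lambda c:np.hypot(*(p-c).T)-50,[0,0]).x;print(c, np.hypot(*(p-c).T))
q=p[-1]-c;th=np.degrees(np.arctan2(*q))%360;print(th)
E
python3 -m handwheel '[{"dp":[-0.0065,0.0016,0.0004],"twist":0},{"dp":[-0.0132,0.0028,0.0009],"twist":0},{"dp":[-0.0202,0.0035,0.0013],"twist":0},{"dp":[-0.0271,0.0033,0.0018],"twist":0},{"dp":[-0.0340,0.0021,0.0022],"twist":0}]' >/dev/null
python3 -c "
from h import *
feel()"
```

```text
[ 0.90549727 -1.35679564] [50.00963434 50.00444436 49.97922061 50.01971084]
332.97493253236667
clk 10.03 th 12.7 r 48.7 z 212.6 Fdrag 5.3 Frad -2.6 Fxy [-5.8 -1.3] Fz 6.7 w 16.8
```

```bash
sed -i 's/^HUB=.*//; s/HUB=np.array(\[.5315,-.1325,0\])/HUB=np.array([.5315,-.1325,0])+X*.0009-Y*.00136/' h.py
python3 -m handwheel '[{"dp":[-0.0066,-0.0022,0.0004],"twist":0},{"dp":[-0.0129,-0.0052,0.0009],"twist":0},{"dp":[-0.0187,-0.0091,0.0013],"twist":0},{"dp":[-0.0239,-0.0138,0.0018],"twist":0},{"dp":[-0.0284,-0.0191,0.0022],"twist":0}]' >/dev/null
python3 -c "
from h import *
feel()"
```

```text
clk 10.45 th 51.0 r 49.9 z 210.5 Fdrag 5.7 Frad 0.4 Fxy [-3.3  4.7] Fz 5.2 w 16.7
```

```bash
python3 -c "
from h import *
for k in range(14): print(52+30*k,np.array(arc(52+30*k,6)).tolist())"
python3 -m handwheel '[{"dp":[-0.003,-0.0043,0.0003],"twist":0},{"dp":[-0.0055,-0.0088,0.0007],"twist":0},{"dp":[-0.0076,-0.0137,0.0010],"twist":0},{"dp":[-0.0091,-0.0187,0.0013],"twist":0},{"dp":[-0.0101,-0.0238,0.0017],"twist":0}]' >/dev/null
python3 -c "
from h import *
feel()"
```

```text
52 [[-3.0, -4.3, 0.3], [-5.5, -8.9, 0.7], [-7.6, -13.7, 1.0], [-9.1, -18.7, 1.3], [-10.1, -23.8, 1.7]]
82 [[-0.5, -5.2, 0.3], [-0.4, -10.4, 0.7], [0.3, -15.6, 1.0], [1.5, -20.7, 1.3], [3.2, -25.7, 1.7]]
112 [[2.2, -4.7, 0.3], [4.9, -9.2, 0.7], [8.1, -13.4, 1.0], [11.6, -17.2, 1.3], [15.6, -20.7, 1.7]]
142 [[4.3, -3.0, 0.3], [8.9, -5.5, 0.7], [13.7, -7.6, 1.0], [18.7, -9.1, 1.3], [23.8, -10.1, 1.7]]
172 [[5.2, -0.5, 0.3], [10.4, -0.4, 0.7], [15.6, 0.3, 1.0], [20.7, 1.5, 1.3], [25.7, 3.2, 1.7]]
202 [[4.7, 2.2, 0.3], [9.2, 4.9, 0.7], [13.4, 8.1, 1.0], [17.2, 11.6, 1.3], [20.7, 15.6, 1.7]]
232 [[3.0, 4.3, 0.3], [5.5, 8.9, 0.7], [7.6, 13.7, 1.0], [9.1, 18.7, 1.3], [10.1, 23.8, 1.7]]
262 [[0.5, 5.2, 0.3], [0.4, 10.4, 0.7], [-0.3, 15.6, 1.0], [-1.5, 20.7, 1.3], [-3.2, 25.7, 1.7]]
292 [[-2.2, 4.7, 0.3], [-4.9, 9.2, 0.7], [-8.1, 13.4, 1.0], [-11.6, 17.2, 1.3], [-15.6, 20.7, 1.7]]
322 [[-4.3, 3.0, 0.3], [-8.9, 5.5, 0.7], [-13.7, 7.6, 1.0], [-18.7, 9.1, 1.3], [-23.8, 10.1, 1.7]]
352 [[-5.2, 0.5, 0.3], [-10.4, 0.4, 0.7], [-15.6, -0.3, 1.0], [-20.7, -1.5, 1.3], [-25.7, -3.2, 1.7]]
382 [[-4.7, -2.2, 0.3], [-9.2, -4.9, 0.7], [-13.4, -8.1, 1.0], [-17.2, -11.6, 1.3], [-20.7, -15.6, 1.7]]
412 [[-3.0, -4.3, 0.3], [-5.5, -8.9, 0.7], [-7.6, -13.7, 1.0], [-9.1, -18.7, 1.3], [-10.1, -23.8, 1.7]]
442 [[-0.5, -5.2, 0.3], [-0.4, -10.4, 0.7], [0.3, -15.6, 1.0], [1.5, -20.7, 1.3], [3.2, -25.7, 1.7]]
clk 10.87 th 81.0 r 50.1 z 208.9 Fdrag 5.8 Frad -0.2 Fxy [-1.1  5.7] Fz 4.0 w 16.4
```

```bash

python3 -m handwheel '[{"dp":[-0.0005,-0.0052,0.0003],"twist":0},{"dp":[-0.0004,-0.0104,0.0007],"twist":0},{"dp":[0.0003,-0.0156,0.0010],"twist":0},{"dp":[0.0015,-0.0207,0.0013],"twist":0},{"dp":[0.0032,-0.0257,0.0017],"twist":0}]' >/dev/null
python3 -c "
from h import *
feel()"
```

```text
clk 11.28 th 110.8 r 50.3 z 207.2 Fdrag 5.7 Frad -0.3 Fxy [1.7 5.4] Fz 2.9 w 16.7
```

```bash

python3 -m handwheel '[{"dp":[0.0022,-0.0047,0.0003],"twist":0},{"dp":[0.0049,-0.0092,0.0007],"twist":0},{"dp":[0.0081,-0.0134,0.0010],"twist":0},{"dp":[0.0116,-0.0172,0.0013],"twist":0},{"dp":[0.0156,-0.0207,0.0017],"twist":0}]' >/dev/null
python3 -c "
from h import *
feel()"
```

```text
clk 11.70 th 140.7 r 50.4 z 205.6 Fdrag 5.3 Frad -0.2 Fxy [3.9 3.5] Fz 2.1 w 16.8
```

```bash

python3 -m handwheel '[{"dp":[0.0043,-0.0030,0.0003],"twist":0},{"dp":[0.0089,-0.0055,0.0007],"twist":0},{"dp":[0.0137,-0.0076,0.0010],"twist":0},{"dp":[0.0187,-0.0091,0.0013],"twist":0},{"dp":[0.0238,-0.0101,0.0017],"twist":0}]' >/dev/null
python3 -c "
from h import *
feel()"
```

```text
clk 12.12 th 170.3 r 50.4 z 204.0 Fdrag 5.0 Frad -1.5 Fxy [4.7 2.4] Fz 0.9 w 16.5
```

```bash

python3 -m handwheel '[{"dp":[0.0052,-0.0005,0.0003],"twist":0},{"dp":[0.0104,-0.0004,0.0007],"twist":0},{"dp":[0.0156,0.0003,0.0010],"twist":0},{"dp":[0.0207,0.0015,0.0013],"twist":0},{"dp":[0.0257,0.0032,0.0017],"twist":0}]' >/dev/null
python3 -c "
from h import *
feel()"
```

```text
clk 12.53 th 199.2 r 50.3 z 202.5 Fdrag 8.9 Frad -0.4 Fxy [ 8.5 -2.5] Fz -0.8 w 16.5
```

The drag rose from about 5.5 N to 8.9 N within the last 30°, so the foot has met the bar. I'll pause and read the remaining force.

```bash

for i in 1 2 3; do python3 -m handwheel '[{"dp":[0,0,0],"twist":0}]' >/dev/null; python3 -c "
from h import *
feel()"; done
```

```text
clk 12.62 th 200.2 r 50.3 z 202.4 Fdrag 4.8 Frad -0.2 Fxy [ 4.6 -1.5] Fz -1.0 w 16.1
clk 12.70 th 200.2 r 50.3 z 202.3 Fdrag 4.4 Frad -1.0 Fxy [ 4.4 -0.6] Fz -0.6 w 16.6
clk 12.78 th 200.2 r 50.3 z 202.3 Fdrag 4.5 Frad -2.0 Fxy [4.9 0.3] Fz 0.4 w 16.9
```

```bash

python3 -m handwheel '[{"dp":[0.0021,0.0008,0.0001],"twist":0},{"dp":[0.0040,0.0018,0.0003],"twist":0}]' >/dev/null; python3 -c "
from h import *
feel()"; for i in 1 2 3; do python3 -m handwheel '[{"dp":[0.0,0.0,0.0],"twist":0}]' >/dev/null; python3 -c "
from h import *
feel()"; done
```

```text
clk 12.95 th 203.9 r 50.3 z 202.2 Fdrag 8.1 Frad -1.2 Fxy [ 7.9 -2.2] Fz -1.0 w 16.6
clk 13.03 th 204.3 r 50.3 z 202.2 Fdrag 7.4 Frad -1.7 Fxy [ 7.4 -1.4] Fz -0.7 w 16.6
clk 13.12 th 204.3 r 50.3 z 202.2 Fdrag 6.3 Frad -1.8 Fxy [ 6.5 -0.9] Fz -0.9 w 16.6
clk 13.20 th 204.3 r 50.3 z 202.2 Fdrag 6.3 Frad -0.7 Fxy [ 6.1 -1.9] Fz -0.5 w 16.5
```

Adding up the evidence:
- The turning readings are about 2.5 to 3.3 N above free, and the pause readings 3 to 4.8 N above. The average of about 3.4 N means roughly 54 N pressing.
- By geometry it is at most about 60 to 65 N, since the crank has turned only 34° since the last free reading.

That is snug, so I'll release and lift.

```bash

python3 -m handwheel '[{"dp":[0,0,0],"twist":0},{"dp":[0,0,0],"twist":0},{"dp":[0,0,0],"twist":0},{"dp":[0,0,0],"twist":0}]' 0.5; python3 -c "
from h import *
feel()"
```

```text
clock: 13.53
eef_pos: [0.5132, -0.1811, 0.2004]
orientation: [0.152, -3.137, -0.001]
ft_force: [0.1, -0.7, -0.7]
grip_width: 0.0428
clk 13.53 th 208.0 r 51.2 z 200.4 Fdrag 0.3 Frad 0.6 Fxy [-0.  -0.7] Fz -0.7 w 42.8
```

```bash

python3 -m handwheel '[{"dp":[0,0,-0.010],"twist":0},{"dp":[0,0,-0.025],"twist":0},{"dp":[0,0,-0.05],"twist":0},{"dp":[0,0,-0.08],"twist":0},{"dp":[0,0,-0.10],"twist":0}]'
python3 -m handwheel '[{"dp":[0.04,0,-0.01],"twist":0},{"dp":[0.08,0,-0.02],"twist":0},{"dp":[0.11,-0.03,-0.02],"twist":0},{"dp":[0.11,-0.07,-0.02],"twist":0},{"dp":[0.11,-0.1,-0.02],"twist":0}]' >/dev/null
python3 - <<'E'
from h import *
feel()
t=snap('scene','scene6')
a=t['color'][180:290,220:330,::-1];cv2.imwrite('pics/z11.png',cv2.resize(a,None,fx=5,fy=5,interpolation=cv2.INTER_CUBIC))
t=snap('top','top6');a=t['color'][160:250,250:390,::-1];cv2.imwrite('pics/z12.png',cv2.resize(a,None,fx=5.5,fy=5.5,interpolation=cv2.INTER_CUBIC))
E
```

```text
clock: 13.95
eef_pos: [0.5142, -0.1816, 0.3041]
orientation: [-0.152, 3.136, -0.001]
ft_force: [-0.1, 0.9, 0.2]
grip_width: 0.0426
clk 14.37 th 222.7 r 199.6 z 322.7 Fdrag 0.9 Frad -1.2 Fxy [1.4 0.2] Fz 0.3 w 42.8
```

View pics/z11.png

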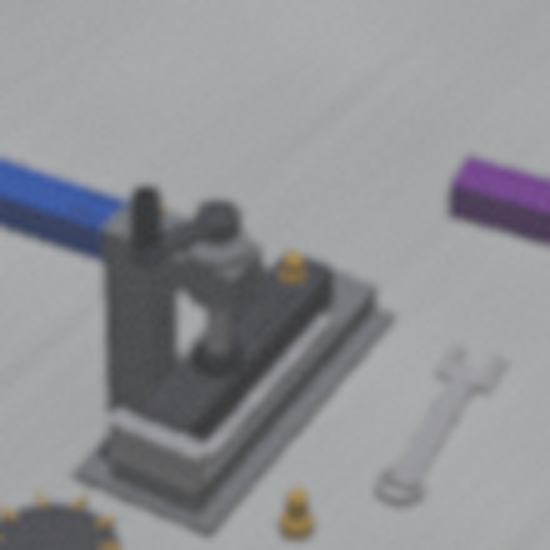

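View pics/z12.png

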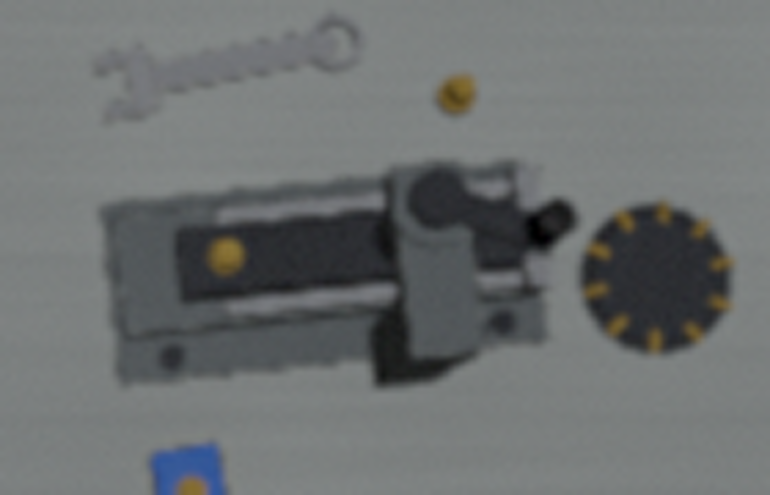

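Scene view z11: the foot is down on the bar at (215,355), and the bar's end is at the stop around (200,430). Top view z12: the bar's outer end is at (178,265) and its inner end runs up to the stop near (525,245). The wrench, nipple and cap have not moved. One numeric check, then I'll hand in.

```bash
python3 - <<'E'
from h import *
s=dict(np.load('pics/top6.npz'))
p=ray(s,250+178/5.5-.4,160+265/5.5-.4,.062)-HUB;print('bar end clamp y',p@Y*1e3,'x',p@X*1e3)
print(bot.state()['qvel'].round(3))
E
python3 -m handwheel '[{"dp":[0,0,0],"twist":0},{"dp":[0,0,0],"twist":0},{"dp":[0,0,0],"twist":0}]'
python3 -c "
from bench import bot
print(bot.sign_off())"
```

```text
bar end clamp y 119.58438652076357 x -2.1109609230269153
[ 0.05  -0.018  0.032  0.043  0.04   0.041]
clock: 14.72
eef_pos: [0.414, -0.2906, 0.3209]
orientation: [0.153, -3.138, -0.001]
ft_force: [0.4, -0.6, 0.1]
grip_width: 0.0428
the job is handed in; nothing more can be done
None
```

The bar is against the end stop, the screw is snugged on it, the knob is released, and I handed the job in at about 15 s of the 72 s allowed.

- **Bar:** I slid it about 48 mm with closed fingers at about 5 N. I stopped when the force rose to about 16 N with no more movement. In the last top picture its outer end measured clamp y +119.6 mm, against +118 at home; 1.6 mm is within the camera's error. The pictures show no gap at the stop.
- **Screw:** The knob turned freely at 5 to 6.7 N for about 320° of winding. The foot met the bar at some point in the following 30°, where the drag rose to about 8 to 9 N.
- **Clamping force:** The readings do not fully agree. Turning gave 2.5 to 3.3 N above free and pausing gave 3 to 4.8 N, so I estimate about 54 N pressing. Geometry limits it to roughly 65 N, which is inside the 30 to 80 N snug band.
- **End state:** The gripper is clear of everything and the force reading is near zero. The wrench, nipple and burner cap look untouched in the last top picture; I did not check the screwdriver or the ring again, but the tool went nowhere near them at counter height.

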